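Load, pin and hold a hinged wax mould

TASK

Make the hinged aluminium mould ready for the wax injector: seat the round core and the oblong core fully down in their matching nests in the lower half, swing the upper half down over them, then take the locating pin from its wooden stand and push it down through the aligned holes in the front lugs of both halves. Finish holding: the program ends while the gripper is still pressing the pin's head firmly down on the upper half, so that the two halves stay pressed fully shut against their springs. Do not shift the loupe, the oil bottle or the beeswax.

Things in the scene. Friction and masses are not known exactly. Their poses are not given: they have to be found in the camera images.
- mould: lower half of the aluminium mould, screwed to the bench: a plate 24 mm thick, x -45 to +52 mm, y -62 to +62 mm, with a front lug 40 mm wide running on to x = -77 mm. Origin on the bench under the plate, z up, +x to the hinge at the back, -x to the lug, which faces the robot (yaw up to 0.2). Its flat upper (parting) face is at z = 24 mm. Screw ears 12 mm high reach y = +-84 mm
- round_nest (a point): centre of the floor of the round nest, a pocket of 33 mm diameter and 10 mm deep in the parting face, at mould x = -6, y = +32 mm, z = 14 mm; its rim has a 1.5 mm chamfer
- oblong_nest (a point): centre of the floor of the oblong nest, a pocket of 39 mm (mould x) by 27 mm (mould y), 10 mm deep, at mould x = -6, y = -32 mm, z = 14 mm; its rim has a 1.5 mm chamfer
- pin_hole (a point): centre of the mouth of the pin hole in the lower half's lug, on the parting face, at mould x = -60, y = 0, z = 24 mm; 11 mm diameter, vertical, right through to the bench, chamfered 1.5 mm
- hinge (a point): middle of the hinge axis, at mould x = +60, y = 0, z = 24 mm; the axis lies along the mould's y. Two brass spring plungers, 8 mm thick, stand 6 mm out of the parting face near its front corners, at mould x = -36, y = +-52 mm
- lid (a joint): opening angle of the upper half (rad): 0 fully shut, pi/2 upright on the hinge; starts at 1.75 to 2.0, leaning back from the robot; stop at 2.1. The hinge is stiff (0.25 N m): it stays where left; push its outer face near the free edge with 2 to 4 N. Lowered and let go it rests on the plungers at 0.03 to 0.06; full shutting takes about 12 N at the pin hole, keeping it shut at least 8 N
- lid_hole (a point): centre of the upper mouth of the pin hole in the upper half's lug, on its outer face (upper when shut), 120 mm from the hinge axis; 12 mm diameter, right through, 1.5 mm chamfer. Shut, it is 48 mm above the bench, directly over pin_hole; with the upper half resting on the plungers it stands 4 to 7 mm higher and about 1 mm nearer the hinge
- lid_edge (a point): middle of the upper half's free (lug) edge, on its outer face, 137 mm from the hinge axis; the topmost rear edge while it stands open. The upper half is a plate of the lower one's outline with its own lug, 24 mm thick, 0.35 kg, with pockets in its face that clear the seated cores
- round_core: steel core, 28 mm high, 100 g: a round foot of 30 mm diameter and 10 mm height (goes into the round nest) with a round barrel of 20 mm diameter and 18 mm height on it, to be gripped; origin at the centre of its underside, z up
- oblong_core: steel core, 28 mm high, 100 g: an oblong foot 36 mm (x) by 24 mm (y), 10 mm high (goes into the oblong nest, long side along the mould's x, either way round), with a barrel 26 mm (x) by 14 mm (y), 18 mm high on it, to be gripped across the 14 mm; origin at the centre of its underside, z up
- pin: steel locating pin, upright in its stand: a shank of 9 mm diameter, 42 mm long, its last 6 mm tapered to 4.4 mm, under a head: a flange 28 mm in diameter, 4 mm high, and on it a knurled knob, 22 mm diameter, 28 mm high. Origin on the axis at the flange's underside, z up: the tip is 42 mm below it, the knob's top 32 mm above it. 60 g
- pin_stand: wooden block 60 x 60 mm, 48 mm high, fixed on the bench, with a through hole of 12 mm in its middle in which the pin stands, its flange on the block's top, and two small empty holes near opposite corners; origin at the centre of its underside
- the_loupe: small folding loupe lying on the bench near its front edge, 66 x 40 x 12 mm; leave it alone; origin under its centre
- oil_bottle: small bottle with a cap, 34 mm diameter, 78 mm high, standing behind and to the right of the mould; leave it alone; origin under its centre
- beeswax: round cake of wax, 44 mm diameter, 22 mm high, in front and to the right of the mould; leave it alone; origin under its centre
Mind the look-alikes: they are no part of the job. Leave any yellow look-alike of the round_core alone.

How it is judged:
By the outcome, as a careful person would: the job done as asked, in the order asked, and still so for the second after the job is handed in, while the arm keeps its last pose, push and grip.
It also fails if it takes over 72 s, if anything falls off the work surface, if the arm or the gripper's body presses on something with over 40 N, if the wrist force passes 120 N, or if a joint passes its speed limit or range.

ROBOT

A 6-joint arm with a two-finger parallel gripper is mounted at the origin on a cart in front of the work surface, level with it; the furniture and walls round the work are solid. World frame = base frame: x ahead of the robot, y to its left, z up, the work surface at z = 0. Lengths are in m, angles in rad, forces in N, time in s.
With the tool pointing down it reaches from about 0.35 to 0.925 m from the base axis. Payload 6.4 kg.
Tool frame: the origin (TCP) lies on the mounting face of the last link; the fingertips stand 173 mm ahead of it and the grasp point (between the pads) lies 155 mm ahead of it (ctrl.grip_depth is the distance from the TCP to the grasp point, in m); y points along the fingers, x is the direction in which the jaws open and shut, and the axes are right-handed (so a half turn about y gives the same grasp; the last joint's range is limited). The gripper opens to 85 mm and grips with 20 to 120 N. Pads are 22 mm wide; open, the fingers measure 114 mm over their backs; the gripper's body (76 mm by 85 mm) begins 54 mm behind the grasp point. The pads swing forward as they close: fully open they stand 13 mm farther back than shut.
Start: joints at [0.941, 0.245, 1.558, -0, 1.339, -0.174], TCP at [0.286, 0.584, 0.405] pointing down, gripper open.
Joint ranges: [-3.13, 3.13], [-1.02, 2.26], [0.13, 2.54], [-0.95, 4.09], [0.21, 2.88], [-2.74, 2.74]. Speed limits (rad/s): [2.57, 2.57, 3.14, 3.14, 3.14, 3.14].

INTERFACE

Orientations are given as a unit quaternion [w, x, y, z].
In Python, from bench import status, viewer, ctrl gives the robot as it stands.
- The arm moves only by the tool play_rows, never from a script. Its argument "increments" is one flat list of numbers, 4 for each row, row after row: the shift along the world's x, y, z in m, then the turn about the world's z in rad. A call has 1 to 10 rows; each row shifts and turns the commanded pose from where the row before left it; what a row does not reach is not made up. A row lasts 1/10 s, in which the tool goes at most 50 mm and 8.59 degrees, less where a joint would pass 70% of its speed; a pose out of reach is approached as far as the arm can. A call with a gripper value outside its range is refused whole. "jaw" is the opening, from 0 (shut) to 1 (fully open), set as the call begins (left out, the last holds). The fingers move at their own pace and stop on an object; the grip force is fixed at half the most. Time passes only in rows, so rows that do not move let the fingers close. It gives the time, the measured TCP pose, the force and the opening at its end, in the units of the state.
- status.state(): the state, without advancing time (a new reading comes with each control period).
- viewer.capture(name): name is "side" or "top" or "wrist"; returns the picture (400x640x3 uint8, red, green, blue); there is no depth.
- viewer.camera_info(name): a dict with "intrinsics" (3x3 intrinsics, pixels), "rvec" (rotation vector, rad) and "tvec" (3), from world to camera coordinates, as OpenCV has them. Camera axes: x right, y down, z forward; pixel columns grow to the right and rows downward; lengths in m; the calibration is good to about 2 mm. A picture is of the moment at which its call begins: read the wrist's pose just before it. camera_info takes no time and is no camera call; for the wrist camera it gives the pose at the moment of the call.
- ctrl.close_job(): hands the job in, once; it reports no verdict.
The state is a dict: "time": time; "qpos": joint angles; "qvel": joint speeds; "tau": joint torques, N m; "position": TCP position; "ee_rot": TCP orientation; "force": force on the tool from outside, world axes, zero at the start; "wrist_torque": the same for the moment, N m; "width": finger opening in m.
Only numpy, scipy, OpenCV 4.12 (cv2) and the standard library are available. Lean on these libraries where they do the work, as an engineer would, in place of code of your own. Each camera call takes 0.05 s, during which the arm holds its last target.

## Working session

There is one attempt and no reset: what is moved stays moved. The work goes in short steps, Python scripts to look and compute and a tool call to move; the robot and the scene stay as the last step left them, time stands still between calls to the robot, and variables do not carry over. Pictures are saved under pics/ and viewed, and the job is handed in when it is done.

Besides the shell and the picture viewer there is one more tool, called after "Call:" by a JSON object that holds its "method" and its "body". play_rows: Moves the arm, as the interface text tells. Its arguments: {"type":"object","properties":{"increments":{"type":"array","items":{"type":"number"}},"jaw":{"type":"number"}},"required":["increments"]}

```bash
ls -la; mkdir -p pics; cat > h.py <<'E'
import numpy as np, cv2
from bench import status, viewer, ctrl
def cap(n,f):
    im=viewer.capture(n); cv2.imwrite('pics/'+f,im[:,:,::-1]); return im
def cam(n):
    i=viewer.camera_info(n); K=np.array(i['intrinsics']);R=cv2.Rodrigues(np.array(i['rvec'],float))[0];t=np.array(i['tvec'],float).ravel()
    return K,R,t
def ray(c,u,v,z):
    K,R,t=c; d=R.T@np.linalg.inv(K)@np.array([u,v,1.]); o=-R.T@t
    return o+d*(z-o[2])/d[2]
def proj(c,p):
    K,R,t=c; q=K@(R@np.array(p,float)+t); return q[:2]/q[2]
E
python3 - <<'E'
from h import *
s=status.state(); print({k:np.round(v,3).tolist() for k,v in s.items()}, ctrl.grip_depth)
for n in ['side','top','wrist']:
    cap(n,n+'0.png'); K,R,t=cam(n); print(n,K.round(1).tolist(),(-R.T@t).round(3),R[2].round(2))
E
```

```text
total 12
drwxr-xr-x  3 agent agent 4096 Dec  6 13:52 .
drwxr-xr-x 23 root  root  4096 Dec  6 13:52 ..
drwxr-xr-x  2 agent agent 4096 Dec  6 13:52 pics
{'time': 0.0, 'qpos': [0.941, 0.246, 1.559, -0.0, 1.339, -0.174], 'qvel': [-0.001, 0.0, 0.0, 0.001, -0.0, -0.0], 'tau': [0.0, -42.95, -32.613, -0.0, 0.005, -0.0], 'position': [0.286, 0.583, 0.404], 'ee_rot': [-0.6, 0.6, 0.373, -0.375], 'force': [0.099, -0.725, 0.665], 'wrist_torque': [-0.025, 0.003, -0.032], 'width': 0.085} 0.1547
side [[411.5, 0.0, 323.3], [0.0, 411.5, 201.5], [0.0, 0.0, 1.0]] [ 0.074 -0.297  0.715] [ 0.52  0.39 -0.76]
top [[479.9, 0.0, 320.0], [0.0, 479.9, 201.8], [0.0, 0.0, 1.0]] [0.301 0.018 1.23 ] [ 0.17  0.   -0.99]
wrist [[295.4, 0.0, 315.6], [0.0, 295.4, 202.1], [0.0, 0.0, 1.0]] [0.21  0.621 0.374] [ 0.29 -0.14 -0.95]
```

View pics/side0.png

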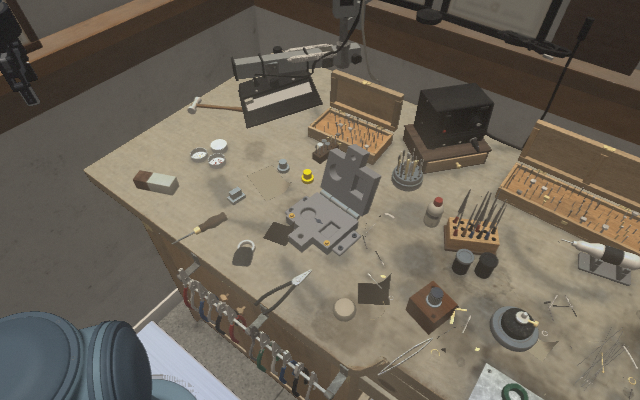

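View pics/top0.png

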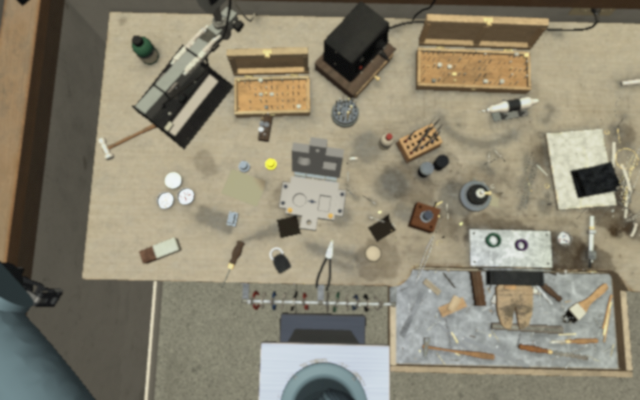

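View pics/wrist0.png

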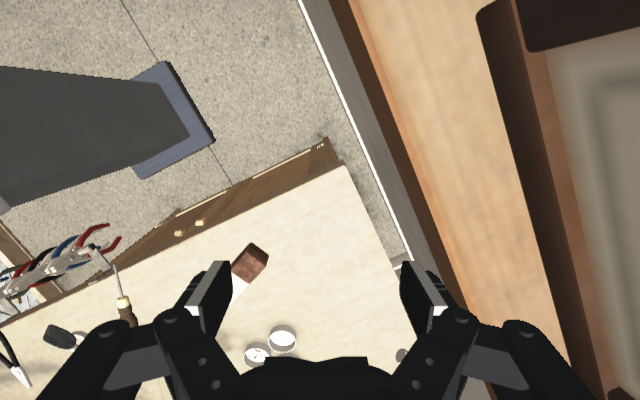

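```bash
python3 - <<'E'
from h import *
a=cv2.imread('pics/top0.png'); cv2.imwrite('pics/topz.png',cv2.resize(a[125:260,210:450],None,fx=3.3,fy=3.3,interpolation=cv2.INTER_CUBIC))
a=cv2.imread('pics/side0.png'); cv2.imwrite('pics/sidez.png',cv2.resize(a[130:330,210:470],None,fx=3,fy=3,interpolation=cv2.INTER_CUBIC))
ct=cam('top'); cs=cam('side')
for n,u,v,z in [('round',243,166,.028),('obl',232,219,.028),('pin',426,216,.08),('mould hole',303,220,.024),('wax',373,254,.022),('bottle',387,139,.078),('loupe',279,262,.012)]:
    print(n,ray(ct,u,v,z).round(3))
for n,u,v,z in [('round',283,162,.028),('obl',236,192,.028),('pin',435,291,.08),('loupe',245,248,.01),('wax',344,303,.022)]:
    print(n,ray(cs,u,v,z).round(3))
E
```

```text
round [0.591 0.221 0.028]
obl [0.453 0.241 0.028]
pin [ 0.465 -0.237  0.08 ]
mould hole [0.455 0.062 0.024]
wax [ 0.374 -0.116  0.022]
bottle [ 0.656 -0.143  0.078]
loupe [0.349 0.12  0.012]
round [0.591 0.215 0.028]
obl [0.453 0.236 0.028]
pin [ 0.466 -0.241  0.08 ]
loupe [0.363 0.124 0.01 ]
wax [ 0.379 -0.114  0.022]
```

View pics/topz.png

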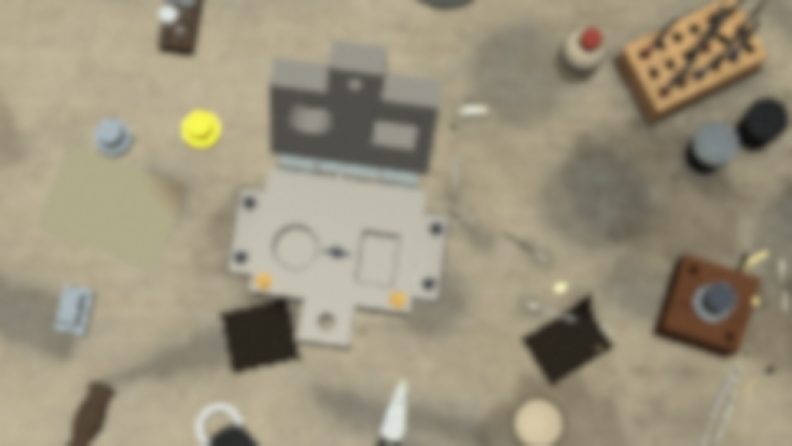

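View pics/sidez.png

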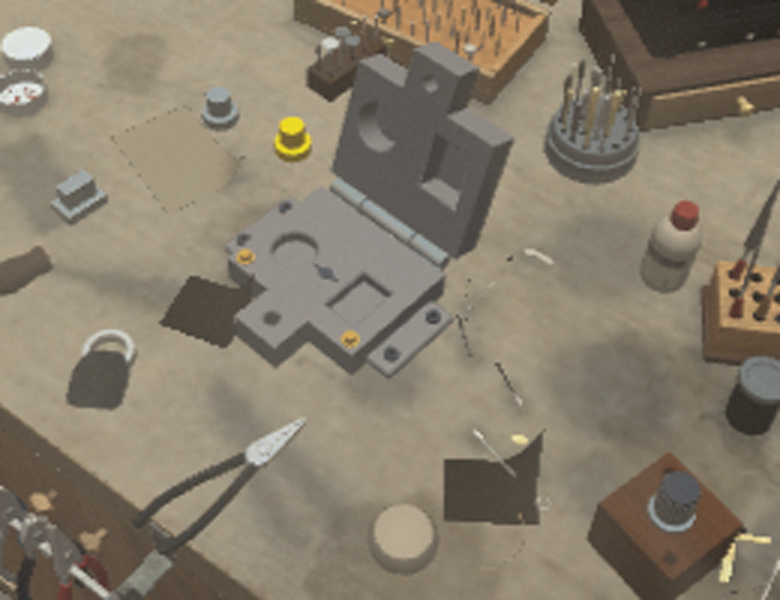

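Call:
{"method": "play_rows", "body": {"increments": [0.021, -0.042, -0.007, 0.045, 0.021, -0.042, -0.007, 0.045, 0.021, -0.042, -0.007, 0.045, 0.021, -0.042, -0.007, 0.045, 0.021, -0.042, -0.007, 0.045, 0.021, -0.042, -0.007, 0.045, 0.021, -0.042, -0.007, 0.045, 0.021, -0.042, -0.007, 0.045, 0.021, -0.042, -0.007, 0.045, 0.021, -0.042, -0.007, 0.045], "jaw": 0.55}}

```text
time: 1.15
position: [0.4965, 0.1618, 0.3344]
ee_rot: [-0.501, 0.501, 0.499, -0.499]
force: [0.9, 1.1, -0.2]
width: 0.0472
```

```bash
cat >> h.py <<'E'
from scipy.spatial.transform import Rotation as Ro
def st():
    s=status.state(); w,x,y,z=s['ee_rot']; M=Ro.from_quat([x,y,z,w]).as_matrix()
    print('t',round(s['time'],2),'pos',np.round(s['position'],4),'jawaxis',M[:,0].round(4),'ydeg',np.degrees(np.arctan2(M[1,0],M[0,0])).round(2),'F',np.round(s['force'],1),'w',round(s['width'],4),'zax',M[:,2].round(3),'gd',ctrl.grip_depth)
    return s,M
E
python3 - <<'E'
from h import *
st(); c=cam('wrist'); print((-c[1].T@c[2]).round(4)); np.savez('w1.npz',K=c[0],R=c[1],t=c[2]); cap('wrist','w1.png')
st()
E
```

```text
t 1.15 pos [0.4965 0.1618 0.3344] jawaxis [4.e-03 1.e+00 1.e-04] ydeg 89.77 F [ 0.9  1.1 -0.2] w 0.0472 zax [-1.     0.004 -0.   ] gd 0.1547
[0.4124 0.1627 0.3041]
t 1.2 pos [0.4987 0.1571 0.3335] jawaxis [ 0.0077  1.     -0.0035] ydeg 89.56 F [ 1.7 -5.  -0.8] w 0.0472 zax [-1.     0.008 -0.   ] gd 0.1547
```

View pics/w1.png

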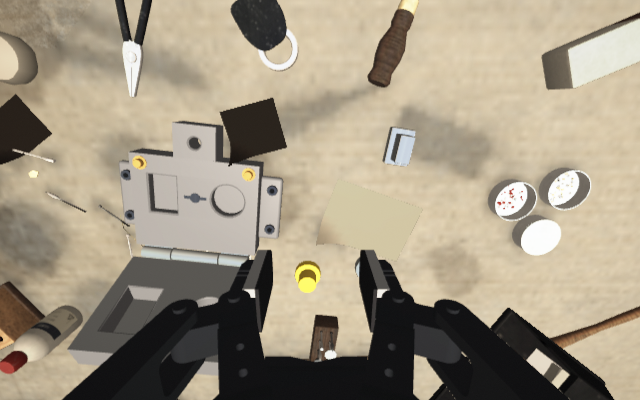

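```bash
python3 - <<'E'
from h import *
d=np.load('w1.npz'); c=(d['K'],d['R'],d['t'])
a=cv2.imread('pics/w1.png')
cv2.imwrite('pics/w1z.png',cv2.resize(a[110:270,110:310],None,fx=4,fy=3.7,interpolation=cv2.INTER_CUBIC))
cv2.imwrite('pics/w1o.png',cv2.resize(a[110:180,370:430],None,fx=8,fy=8,interpolation=cv2.INTER_CUBIC))
h=cv2.cvtColor(a,cv2.COLOR_BGR2HSV)
m=cv2.inRange(h,(12,120,120),(24,255,255)); n,l,s,ce=cv2.connectedComponentsWithStats(m)
P=[]
for i in range(1,n):
    if s[i,4]>30: print(s[i],ce[i],ray(c,*ce[i],.030).round(4))
g=cv2.cvtColor(a,cv2.COLOR_BGR2GRAY)
print(ray(c,195,143,.024),ray(c,400,146,.02))
print(proj(c,[.591,.218,.02]))
E
```

```text
[133 156  13  13 124] [139. 162.] [ 0.4665 -0.0029  0.03  ]
[243 169  12  11  94] [248.85106383 173.72340426] [0.4781 0.0991 0.03  ]
[295 261  26  14  74] [308.83783784 265.04054054] [0.5773 0.155  0.03  ]
[305 270  11  12  76] [310.84210526 274.43421053] [0.5888 0.1571 0.03  ]
[557 311  83  36 302] [598.85430464 328.        ] [0.6611 0.4878 0.03  ]
[0.44984557 0.04950689 0.024     ] [0.4538664  0.24319388 0.02      ]
[366.08993181 270.98415813]
```

View pics/w1z.png

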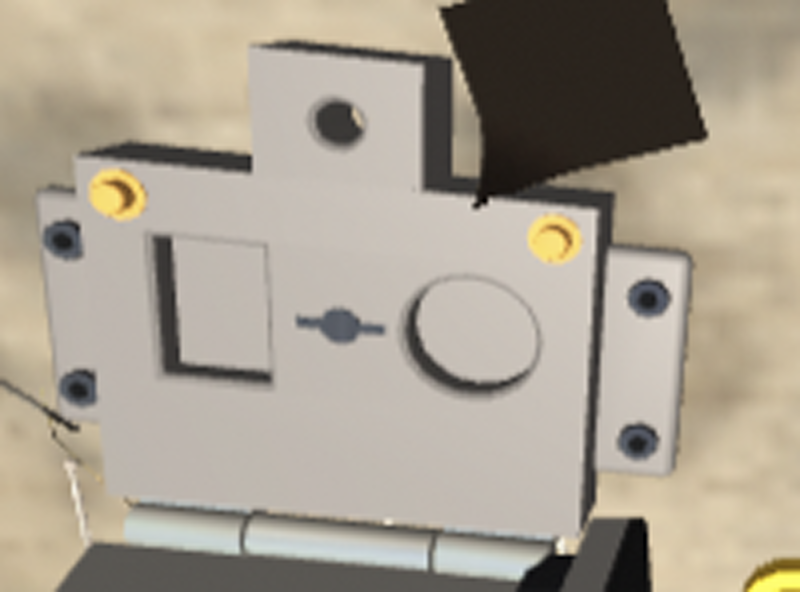

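View pics/w1o.png

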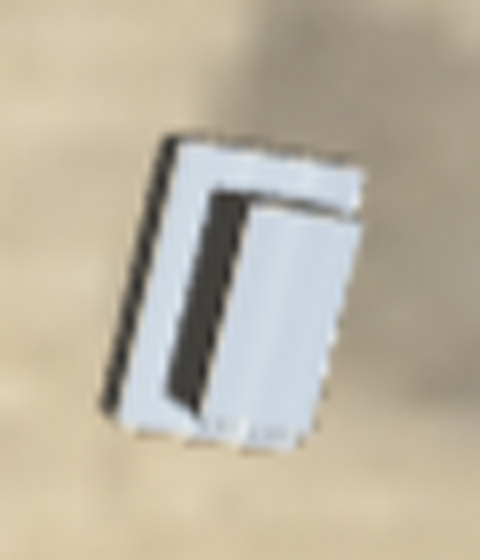

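```bash
cat >> h.py <<'E'
def rigid(A,B):
    A=np.array(A,float);B=np.array(B,float);ma=A.mean(0);mb=B.mean(0)
    H=(A-ma).T@(B-mb); th=np.arctan2(H[0,1]-H[1,0],H[0,0]+H[1,1])
    R=np.array([[np.cos(th),-np.sin(th)],[np.sin(th),np.cos(th)]]);t=mb-R@ma
    return th,R,t,(R@A.T).T+t-B
E
python3 - <<'E'
from h import *
d=np.load('w1.npz'); c=(d['K'],d['R'],d['t'])
zz=[((337,124),(-60,0)),((473,336),(-6,32)),((78,157),(-45,-62)),((601,209),(-45,62)),((580,537),(52,62)),((107,492),(52,-62)),((250,45),(-77,-20)),((425,63),(-77,20)),((214,309),(-6,-32))]
A=[np.array(m)/1000 for _,m in zz]; B=[ray(c,110+p[0]/4-.4,110+p[1]/3.7-.4,.024)[:2] for p,_ in zz]
th,R,t,r=rigid(A,B); print(th,t.round(4)); print((r*1000).round(1).tolist())
for n,p in [('round',(-6,32)),('obl',(-6,-32)),('hole',(-60,0)),('pl1',(-36,-52)),('pl2',(-36,52)),('edge',(60,0))]:
    print(n,(R@np.array(p)/1000+t).round(4))
q=[ray(c,370+x/8-.4,110+y/8-.4,.028)[:2] for x,y in [(250,205),(362,222),(300,448),(205,420)]]
print(np.round(q,4),np.mean(q,0)); q=np.array(q); l=q[3]+q[2]-q[0]-q[1]; print('obl yaw',np.arctan2(l[1],l[0]),np.linalg.norm(l)/2)
E
```

```text
-0.11867399879332494 [0.5092 0.0418]
[[-0.3, 0.5], [0.3, -0.3], [-0.9, -0.3], [-0.1, -0.2], [0.1, 0.2], [0.3, 0.4], [-0.1, -0.0], [0.2, 0.1], [0.6, -0.4]]
round [0.5071 0.0743]
obl [0.4995 0.0108]
hole [0.4497 0.0489]
pl1 [ 0.4673 -0.0055]
pl2 [0.4796 0.0977]
edge [0.5688 0.0347]
[[0.4429 0.2408]
 [0.4448 0.2539]
 [0.4712 0.2493]
 [0.4678 0.2378]] [0.45667488 0.24544455]
obl yaw -0.14748795504279963 0.025891548057890835
```

Call:
{"method": "play_rows", "body": {"increments": [-0.01, 0.02, -0.018, -0.035, -0.01, 0.02, -0.018, -0.035, -0.01, 0.02, -0.018, -0.035, -0.009, 0.021, -0.021, -0.035, 0, 0, 0, 0, 0, 0, 0, 0], "jaw": 0.5}}

```text
time: 1.8
position: [0.4569, 0.2448, 0.2594]
ee_rot: [0.535, -0.535, -0.462, 0.463]
force: [1.1, 0.2, -0.1]
width: 0.0426
```

```bash
python3 - <<'E'
from h import *
st(); c=cam('wrist'); np.savez('w2.npz',K=c[0],R=c[1],t=c[2]); a=cap('wrist','w2.png')
cv2.imwrite('pics/w2z.png',cv2.resize(a[150:300,240:440,::-1],None,fx=4,fy=4,interpolation=cv2.INTER_CUBIC))
E
```

```text
t 1.8 pos [0.4569 0.2448 0.2594] jawaxis [ 1.438e-01  9.896e-01 -7.000e-04] ydeg 81.73 F [ 1.1  0.2 -0.1] w 0.0426 zax [-0.99   0.144  0.001] gd 0.1547
```

View pics/w2.png

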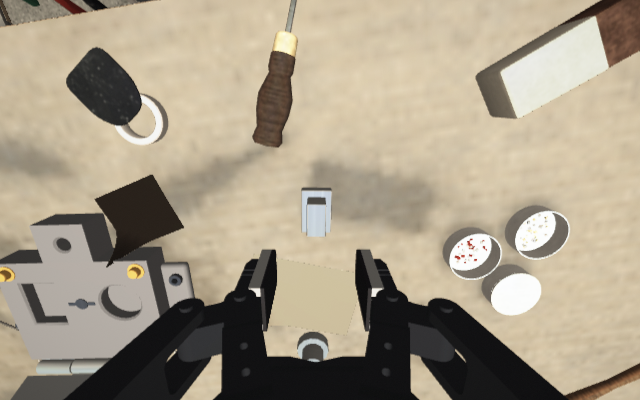

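View pics/w2z.png

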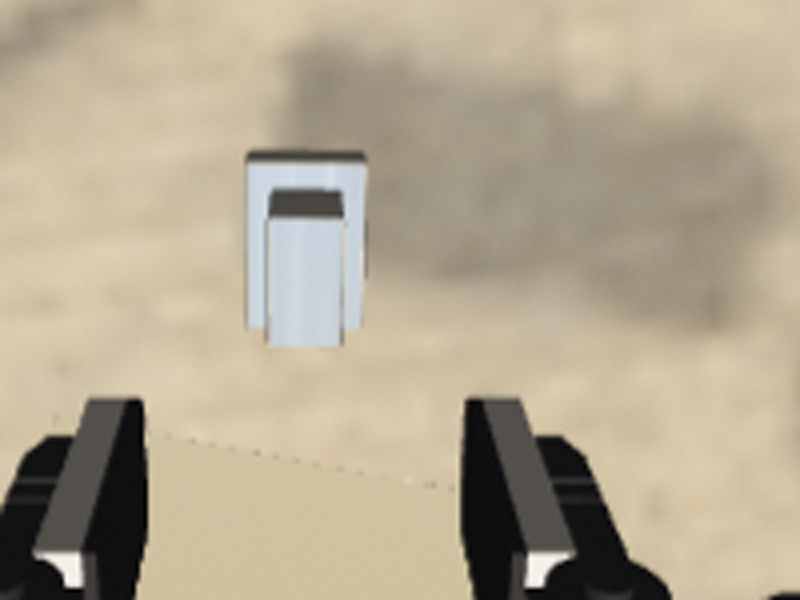

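```bash
python3 - <<'E'
from h import *
d=np.load('w2.npz'); c=(d['K'],d['R'],d['t'])
for z,P in [(.028,[(269,217),(342,217),(342,346),(268,346)]),(.010,[(247,162),(366,162),(361,328),(247,328)])]:
    q=np.array([ray(c,240+x/4-.4,150+y/4-.4,z)[:2] for x,y in P]); l=q[3]+q[2]-q[0]-q[1]; w=q[1]+q[2]-q[0]-q[3]
    print(q.mean(0).round(4),np.arctan2(l[1],l[0]),np.arctan2(-w[0],w[1]),np.linalg.norm(l)/2,np.linalg.norm(w)/2)
E
```

```text
[0.4561 0.2455] -0.1468942892096243 -0.14358297763797678 0.025618162328216856 0.013520209906316128
[0.4559 0.2456] -0.15740278685331024 -0.14358715321333396 0.0351606099576305 0.023087029019708296
```

Call:
{"method": "play_rows", "body": {"increments": [-0.001, 0.0005, -0.03, 0, 0, 0, -0.026, 0, 0, 0, -0.012, 0, 0, 0, -0.005, 0, 0, 0, 0, 0]}}

```text
time: 2.35
position: [0.4567, 0.2449, 0.1871]
ee_rot: [-0.535, 0.535, 0.462, -0.462]
force: [0.2, -0.4, -1.4]
width: 0.0424
```

Call:
{"method": "play_rows", "body": {"increments": [0, 0, 0, 0, 0, 0, 0, 0, 0, 0, 0, 0, 0, 0, 0, 0, 0, 0, 0, 0], "jaw": 0}}

```text
time: 2.85
position: [0.4569, 0.2454, 0.1882]
ee_rot: [-0.535, 0.536, 0.463, -0.461]
force: [-0.7, -0.7, 6.9]
width: 0.0121
```

Call:
{"method": "play_rows", "body": {"increments": [0, 0, 0.03, 0, 0, 0, 0.03, 0, 0.008, -0.039, 0.01, 0.006, 0.007, -0.039, 0, 0.005, 0.007, -0.039, 0, 0.005, 0.007, -0.039, 0, 0.005, 0.007, -0.039, 0, 0.005, 0.007, -0.039, 0, 0, 0, 0, 0, 0, 0, 0, 0, 0]}}

```text
time: 3.85
position: [0.499, 0.0106, 0.2566]
ee_rot: [0.53, -0.529, -0.469, 0.469]
force: [-1.3, 0.3, -1.7]
width: 0.0123
```

```bash
python3 - <<'E'
from h import *
st(); c=cam('wrist'); np.savez('w3.npz',K=c[0],R=c[1],t=c[2]); a=cap('wrist','w3.png'); st()
cv2.imwrite('pics/w3z.png',cv2.resize(a[150:350,220:420,::-1],None,fx=4,fy=3,interpolation=cv2.INTER_CUBIC))
E
```

```text
t 3.85 pos [0.499  0.0106 0.2566] jawaxis [1.214e-01 9.926e-01 3.000e-04] ydeg 83.03 F [-1.3  0.3 -1.7] w 0.0123 zax [-0.993  0.121  0.   ] gd 0.1547
t 3.9 pos [0.4988 0.0114 0.2565] jawaxis [1.198e-01 9.928e-01 3.000e-04] ydeg 83.12 F [-0.3  0.2 -0.4] w 0.0123 zax [-0.993  0.12   0.001] gd 0.1547
```

View pics/w3.png

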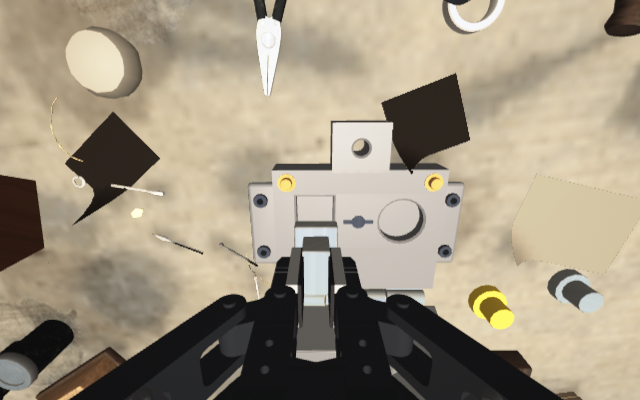

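View pics/w3z.png

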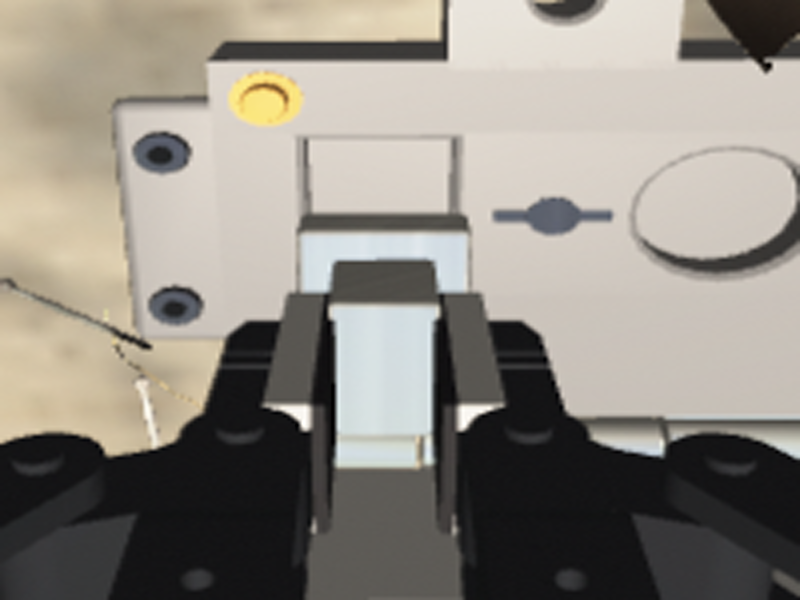

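```bash
python3 - <<'E'
from h import *
a=cv2.imread('pics/w3.png')
cv2.imwrite('pics/w3y.png',cv2.resize(a[110:300,310:480],None,fx=4,fy=3,interpolation=cv2.INTER_CUBIC))
E
```

```text
(no output)
```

View pics/w3y.png

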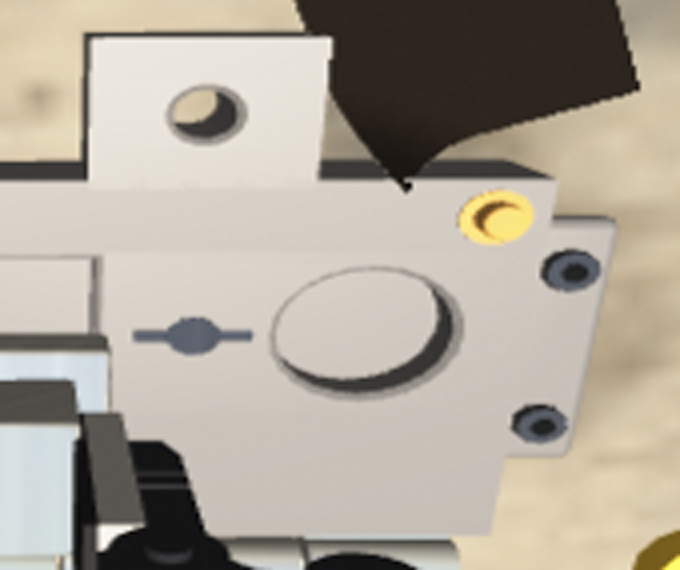

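```bash
python3 - <<'E'
from h import *
d=np.load('w3.npz'); c=(d['K'],d['R'],d['t'])
Y=lambda x,y:(310+x/4-.4,110+y/3-.35); Z=lambda x,y:(220+x/4-.4,150+y/3-.35)
zz=[(Y(90,37),(-77,-20)),(Y(331,39),(-77,20)),(Y(206,114),(-60,0)),(Y(366.5,332),(-6,32)),(Y(555,180),(-45,62)),(Y(490,535),(52,62)),(Z(208,62),(-45,-62)),(Z(297,137),(-27,-47)),(Z(463,136),(-27,-17))]
A=[np.array(m)/1000 for _,m in zz]; B=[ray(c,*p,.024)[:2] for p,_ in zz]
th,R,t,r=rigid(A,B); print(th,t.round(4)); print((r*1000).round(1).tolist())
for n,p in [('round',(-6,32)),('obl',(-6,-32)),('hole',(-60,0)),('edge',(60,0))]:
    print(n,(R@np.array(p)/1000+t).round(4))
zt=.2566-.188
for z,P in [(zt+.01,[(301,232),(468,232)]),(zt,[(301,216),(468,216)]),(zt+.028,[(332,304),(438,304)]),(zt+.01,[(332,263),(436,263)])]:
    q=np.array([ray(c,*Z(*p),z)[:2] for p in P]); m=q.mean(0)-[.499,.0106]
    w=q[1]-q[0]; print(m.round(4), 'w',np.linalg.norm(w).round(4),'yaw',np.arctan2(-w[0],w[1]).round(3), 'along/perp', (m@[np.cos(-.119),np.sin(-.119)]).round(4),(m@[np.sin(.119),np.cos(.119)]).round(4))
E
```

```text
-0.11472171204504958 [0.5094 0.0416]
[[0.4, -0.1], [-0.2, 0.0], [0.4, -0.0], [0.7, -0.1], [-0.2, 0.4], [-0.4, -0.0], [0.0, -0.2], [-0.4, -0.1], [-0.3, 0.1]]
round [0.5071 0.0741]
obl [0.4998 0.0105]
hole [0.4498 0.0485]
edge [0.569  0.0347]
[-0.0188  0.0029] w 0.0227 yaw -0.121 along/perp -0.019 0.0007
[-0.0177  0.0028] w 0.0241 yaw -0.121 along/perp -0.0179 0.0007
[-0.0139  0.0024] w 0.0131 yaw -0.121 along/perp -0.014 0.0007
[-0.0126  0.0021] w 0.0143 yaw -0.121 along/perp -0.0128 0.0006
```

Call:
{"method": "play_rows", "body": {"increments": [0.0012, -0.001, -0.025, 0, 0, 0, -0.012, 0, 0, 0, -0.004, 0, 0, 0, -0.004, 0, 0, 0, -0.003, 0, 0, 0, 0, 0]}}

```text
time: 4.5
position: [0.5004, 0.0103, 0.2088]
ee_rot: [-0.529, 0.529, 0.469, -0.469]
force: [-0.9, -0.6, -0.2]
width: 0.012
```

Call:
{"method": "play_rows", "body": {"increments": [0, 0, -0.003, 0, 0, 0, -0.003, 0, 0, 0, -0.002, 0, 0, 0, 0, 0]}}

```text
time: 4.9
position: [0.5008, 0.0101, 0.2022]
ee_rot: [0.529, -0.529, -0.469, 0.47]
force: [-7.2, 1.3, 12.4]
width: 0.0125
```

Call:
{"method": "play_rows", "body": {"increments": [-0.001, 0, -0.001, 0, 0, 0, -0.001, 0, 0, 0, 0, 0]}}

```text
time: 5.2
position: [0.5006, 0.0101, 0.2021]
ee_rot: [-0.529, 0.529, 0.469, -0.469]
force: [-11.2, 2.3, 26.1]
width: 0.012
```

Call:
{"method": "play_rows", "body": {"increments": [0, 0, 0.0015, 0, 0, 0, 0, 0, 0, 0, 0, 0], "jaw": 0.3}}

```text
time: 5.5
position: [0.4993, 0.0101, 0.2]
ee_rot: [0.529, -0.529, -0.469, 0.469]
force: [0.1, -0.0, 1.0]
width: 0.0253
```

Call:
{"method": "play_rows", "body": {"increments": [0, 0, 0.035, 0, 0, 0.01, 0.035, 0, 0.004, 0.045, 0.01, 0, 0.01, 0.048, 0, 0, 0.03, 0.04, 0, 0, 0.03, 0.035, 0, 0, 0.014, 0.025, 0, 0, 0, 0, 0, 0, 0, 0, 0, 0], "jaw": 0.45}}

```text
time: 6.4
position: [0.5871, 0.2134, 0.2792]
ee_rot: [0.529, -0.529, -0.469, 0.47]
force: [-0.4, -0.8, -0.6]
width: 0.0387
```

```bash
python3 - <<'E'
from h import *
st(); c=cam('wrist'); np.savez('w4.npz',K=c[0],R=c[1],t=c[2]); a=cap('wrist','w4.png'); st()
cv2.imwrite('pics/w4z.png',cv2.resize(a[150:300,240:440,::-1],None,fx=4,fy=4,interpolation=cv2.INTER_CUBIC))
E
```

```text
t 6.4 pos [0.5871 0.2134 0.2792] jawaxis [ 1.186e-01  9.929e-01 -8.000e-04] ydeg 83.19 F [-0.4 -0.8 -0.6] w 0.0387 zax [-0.993  0.119  0.002] gd 0.1547
t 6.45 pos [0.5869 0.2127 0.2793] jawaxis [ 1.196e-01  9.928e-01 -8.000e-04] ydeg 83.13 F [-0.1  0.3  0.5] w 0.0384 zax [-0.993  0.12   0.002] gd 0.1547
```

View pics/w4.png

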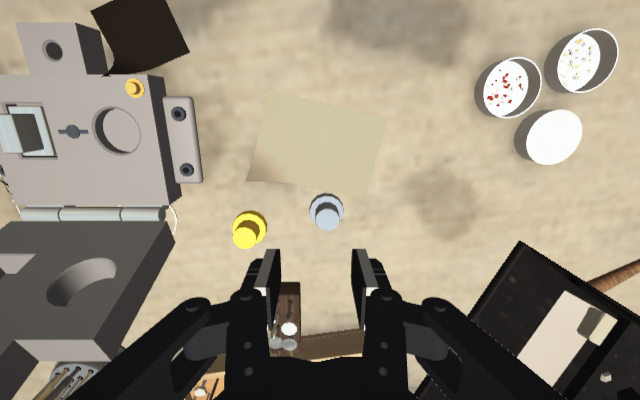

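View pics/w4z.png

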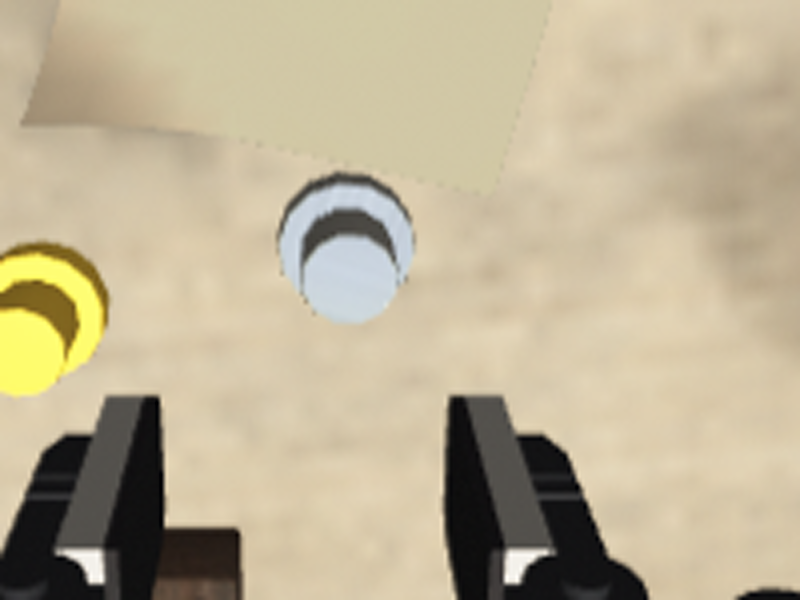

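```bash
python3 - <<'E'
from h import *
d=np.load('w4.npz'); c=(d['K'],d['R'],d['t'])
Z=lambda x,y:(240+x/4-.4,150+y/4-.4)
print(ray(c,*Z(350,279),.028).round(4), ray(c,*Z(301,279),.028).round(4),ray(c,*Z(399,279),.028).round(4))
l=ray(c,*Z(278,240),.01);r=ray(c,*Z(414,240),.01);f=ray(c,*Z(347,181),.01);f0=ray(c,*Z(347,172),.0)
u=np.array([.993,-.119,0]); print((l+r)/2, np.linalg.norm(l-r), f+.015*u, f0+.015*u)
E
```

```text
[0.5944 0.2222 0.028 ] [0.5933 0.2124 0.028 ] [0.5956 0.2321 0.028 ]
[0.59270569 0.22221771 0.01      ] 0.029341618258314123 [0.59435789 0.22206445 0.01      ] [0.5954657  0.22228925 0.        ]
```

Call:
{"method": "play_rows", "body": {"increments": [0.004, 0.005, -0.025, 0, 0.0036, 0.0042, -0.03, 0, 0, 0, -0.02, 0, 0, 0, -0.01, 0, 0, 0, -0.005, 0, 0, 0, 0, 0]}}

```text
time: 7.05
position: [0.5948, 0.2218, 0.1902]
ee_rot: [0.529, -0.529, -0.469, 0.469]
force: [1.3, -1.0, 0.5]
width: 0.0384
```

Call:
{"method": "play_rows", "body": {"increments": [0, 0, 0, 0, 0, 0, 0, 0, 0, 0, 0, 0, 0, 0, 0, 0, 0, 0, 0, 0], "jaw": 0}}

```text
time: 7.55
position: [0.5956, 0.2224, 0.1918]
ee_rot: [-0.528, 0.53, 0.47, -0.469]
force: [-0.5, -1.3, 5.6]
width: 0.0165
```

Call:
{"method": "play_rows", "body": {"increments": [0, 0, 0.035, 0, -0.01, 0, 0.035, 0, -0.03, -0.02, 0, 0, -0.03, -0.034, 0, 0, -0.018, -0.045, 0, 0, 0, -0.049, 0, 0, 0, 0, 0, 0, 0, 0, 0, 0]}}

```text
time: 8.35
position: [0.5069, 0.0735, 0.2604]
ee_rot: [-0.53, 0.53, 0.469, -0.468]
force: [0.2, 0.5, -1.0]
width: 0.0165
```

```bash
python3 - <<'E'
from h import *
st(); c=cam('wrist'); np.savez('w5.npz',K=c[0],R=c[1],t=c[2]); a=cap('wrist','w5.png'); st()
cv2.imwrite('pics/w5z.png',cv2.resize(a[100:300,190:390,::-1],None,fx=4,fy=3,interpolation=cv2.INTER_CUBIC))
E
```

```text
t 8.35 pos [0.5069 0.0735 0.2604] jawaxis [1.219e-01 9.925e-01 4.000e-04] ydeg 83.0 F [ 0.2  0.5 -1. ] w 0.0165 zax [-0.993  0.122 -0.   ] gd 0.1547
t 8.4 pos [0.5069 0.0744 0.2603] jawaxis [1.201e-01 9.928e-01 4.000e-04] ydeg 83.1 F [ 0.1  0.7 -1.7] w 0.017 zax [-0.993  0.12  -0.   ] gd 0.1547
```

View pics/w5.png

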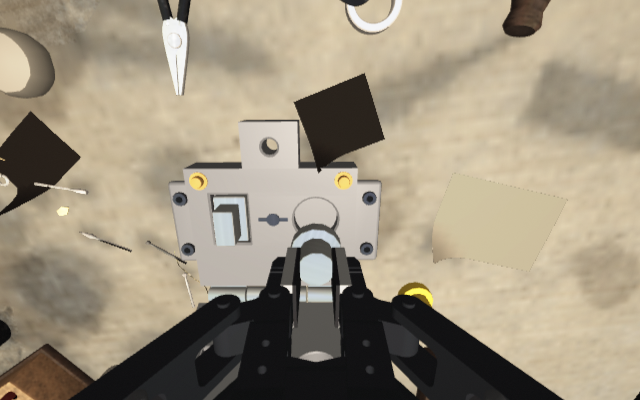

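View pics/w5z.png

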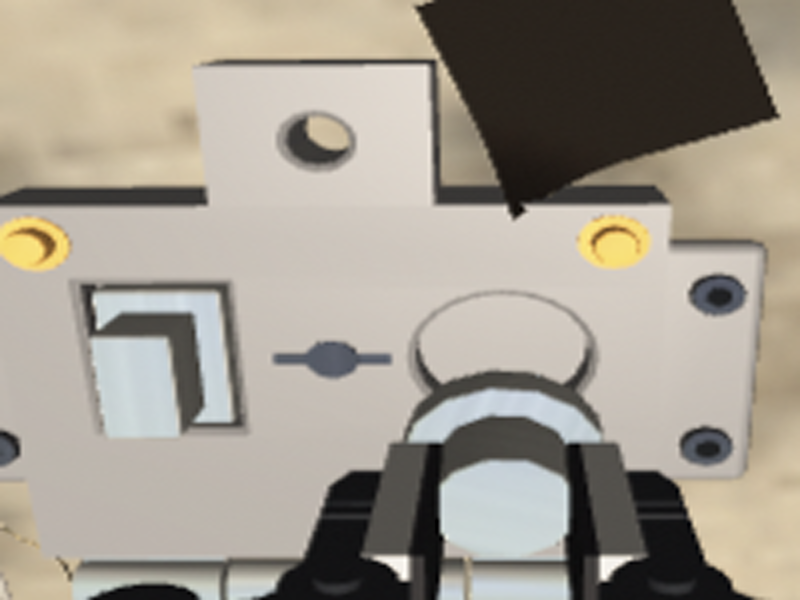

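```bash
python3 - <<'E'
from h import *
d=np.load('w5.npz'); c=(d['K'],d['R'],d['t'])
Z=lambda x,y:(190+x/4-.4,100+y/3-.35); T=np.array([.5069,.0735])
u=np.array([.993,-.119]); v=np.array([.119,.993])
for zt in (.2604-.1918,.2604-.1905):
  for z,p,rad in [(zt,(503.5,371),.015),(zt+.01,(503.5,389),.015),(zt+.028,(505,458),.010),(zt+.01,(505,414),.01)]:
    q=ray(c,*Z(*p),z)[:2]+rad*u-T; print(q.round(4),'along',(q@u).round(4),'perp',(q@v).round(4))
for p in [(411,350),(597,350)]: print(ray(c,*Z(*p),.024).round(4))
print('nest front',ray(c,*Z(504,291),.024)[:2]+.018*u,  'hole',ray(c,*Z(317,140),.024))
E
```

```text
[-0.0002  0.0006] along -0.0002 perp 0.0006
[-0.0008  0.0007] along -0.0009 perp 0.0006
[-0.0011  0.0009] along -0.0012 perp 0.0008
[-0.0006  0.0009] along -0.0007 perp 0.0008
[-0.0007  0.0007] along -0.0008 perp 0.0006
[-0.0014  0.0008] along -0.0014 perp 0.0006
[-0.0018  0.001 ] along -0.0019 perp 0.0008
[-0.0012  0.0009] along -0.0013 perp 0.0008
[0.503  0.0571 0.024 ]
[0.5072 0.0917 0.024 ]
nest front [0.50759627 0.07413558] hole [0.44942291 0.04858234 0.024     ]
```

Call:
{"method": "play_rows", "body": {"increments": [0.0005, -0.0003, -0.025, 0, 0, 0, -0.014, 0, 0, 0, -0.004, 0, 0, 0, -0.004, 0, 0, 0, -0.003, 0, 0, 0, 0, 0]}}

```text
time: 9.0
position: [0.5087, 0.0745, 0.2119]
ee_rot: [-0.528, 0.53, 0.47, -0.469]
force: [-0.7, -0.6, -0.5]
width: 0.0166
```

Call:
{"method": "play_rows", "body": {"increments": [0, 0, -0.003, 0, 0, 0, -0.003, 0, 0, 0, -0.002, 0, 0, 0, 0, 0]}}

```text
time: 9.4
position: [0.5085, 0.0744, 0.2055]
ee_rot: [0.529, -0.529, -0.469, 0.47]
force: [-12.9, 0.1, 30.1]
width: 0.0171
```

Call:
{"method": "play_rows", "body": {"increments": [-0.0015, 0, 0, 0, 0, 0, 0, 0]}}

```text
time: 9.6
position: [0.5075, 0.0743, 0.2055]
ee_rot: [-0.528, 0.53, 0.47, -0.469]
force: [-6.5, 0.0, 22.4]
width: 0.0167
```

Call:
{"method": "play_rows", "body": {"increments": [0, 0, 0.001, 0, 0, 0, 0, 0, 0, 0, 0, 0], "jaw": 0.4}}

```text
time: 9.9
position: [0.5055, 0.0742, 0.2026]
ee_rot: [0.529, -0.529, -0.469, 0.469]
force: [0.5, 0.2, 0.6]
width: 0.0341
```

Call:
{"method": "play_rows", "body": {"increments": [0, 0, 0.035, 0, -0.01, 0, 0.045, 0, -0.02, 0, 0.045, 0, -0.02, 0, 0.045, 0, 0, 0, 0, 0]}}

```text
time: 10.4
position: [0.456, 0.0743, 0.3798]
ee_rot: [-0.526, 0.532, 0.472, -0.466]
force: [1.2, -1.2, 0.9]
width: 0.0342
```

```bash
python3 - <<'E'
from h import *
st(); c=cam('wrist'); np.savez('w6.npz',K=c[0],R=c[1],t=c[2]); a=cap('wrist','w6.png'); 
th=-.117; t=np.array([.5093,.0417]); ex=np.array([np.cos(th),np.sin(th),0]); ey=np.array([-np.sin(th),np.cos(th),0]); O=np.array([*t,0])
ct=cam('top')
def onplane(c,u,v):
    K,R,tt=c; d=R.T@np.linalg.inv(K)@np.array([u,v,1.]); o=-R.T@tt
    s=-((o-O)@ey)/(d@ey); p=o+d*s; return ((p-O)@ex).round(4),p[2].round(4)
# top mid points: rays nearly in plane -> use circle constraint instead
for nm,(x,y),off in [('inner',(357,72),0),('outer',(360,44),.024)]:
    u,v=210+x/3.3-.35,125+y/3.3-.35
    best=min(np.linspace(1.5,2.2,701),key=lambda a:abs(proj(ct,O+ex*(.06-.137*np.cos(a)+off*np.sin(a))+[0,0,.024+.137*np.sin(a)+off*np.cos(a)])[1]-v))
    print(nm,best)
cs=cam('side')
for a in (1.75,1.85,1.9,1.95,2.0):
    P=[O+ex*(.06-.137*np.cos(a)+o*np.sin(a))+ey*s+[0,0,.024+.137*np.sin(a)+o*np.cos(a)] for o in (0,.024) for s in (-.02,.02)]
    print(a,[((proj(cs,p)-[210,130])*3).round(0).tolist() for p in P], [((proj(ct,p)-[210,125])*3.3).round(0).tolist() for p in P])
E
```

```text
t 10.4 pos [0.456  0.0743 0.3798] jawaxis [1.191e-01 9.929e-01 6.000e-04] ydeg 83.16 F [ 1.2 -1.2  0.9] w 0.0342 zax [-0.993  0.119 -0.012] gd 0.1547
inner 1.8860000000000001
outer 1.887
1.75 [[439.0, 80.0], [393.0, 52.0], [461.0, 68.0], [416.0, 40.0]] [[378.0, 98.0], [322.0, 90.0], [383.0, 67.0], [327.0, 59.0]]
1.85 [[451.0, 74.0], [406.0, 46.0], [473.0, 64.0], [428.0, 37.0]] [[381.0, 81.0], [325.0, 73.0], [385.0, 52.0], [329.0, 44.0]]
1.9 [[457.0, 71.0], [413.0, 44.0], [478.0, 63.0], [434.0, 37.0]] [[382.0, 72.0], [326.0, 65.0], [387.0, 45.0], [331.0, 37.0]]
1.95 [[463.0, 69.0], [419.0, 42.0], [483.0, 63.0], [439.0, 36.0]] [[383.0, 65.0], [327.0, 57.0], [388.0, 38.0], [332.0, 31.0]]
2.0 [[469.0, 68.0], [425.0, 40.0], [488.0, 63.0], [444.0, 36.0]] [[385.0, 57.0], [329.0, 50.0], [389.0, 32.0], [333.0, 25.0]]
```

View pics/w6.png

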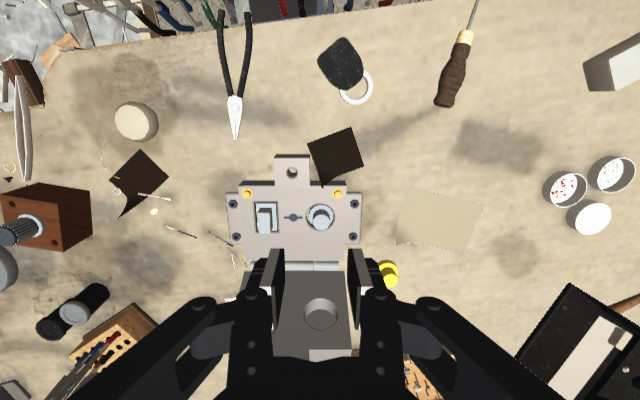

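```bash
python3 - <<'E'
from h import *
th=-.117; t=np.array([.5093,.0417])
def W(xm): return t+xm*np.array([np.cos(th),np.sin(th)])
print('behind',W(.165))
prev=None
L=[(.1254+.011,.300),(.105+.011,.302)]
for a in np.linspace(1.57,.06,13):
    r=.11; L.append((.06-r*np.cos(a)+.024*np.sin(a)+.011,.024+r*np.sin(a)+.024*np.cos(a)+.173))
for l in L:
    p=np.array([*W(l[0]),l[1]]); print(p.round(4), None if prev is None else (p-prev).round(4)); prev=p
E
```

```text
behind [0.67317195 0.02243901]
[0.6448 0.0258 0.3   ] None
[0.6245 0.0282 0.302 ] [-0.0203  0.0024  0.002 ]
[0.6036 0.0306 0.307 ] [-0.0209  0.0025  0.005 ]
[0.5897 0.0323 0.3092] [-0.0139  0.0016  0.0021]
[0.5756 0.0339 0.3095] [-0.0141  0.0017  0.0004]
[0.5616 0.0356 0.3081] [-0.014   0.0016 -0.0014]
[0.5479 0.0372 0.3049] [-0.0137  0.0016 -0.0032]
[0.5347 0.0387 0.3   ] [-0.0132  0.0016 -0.0049]
[0.5222 0.0402 0.2935] [-0.0125  0.0015 -0.0065]
[0.5107 0.0415 0.2855] [-0.0116  0.0014 -0.008 ]
[0.5002 0.0428 0.276 ] [-0.0105  0.0012 -0.0094]
[0.491  0.0439 0.2653] [-0.0092  0.0011 -0.0107]
[0.4831 0.0448 0.2536] [-0.0078  0.0009 -0.0118]
[0.4769 0.0455 0.2409] [-0.0063  0.0007 -0.0127]
[0.4722 0.0461 0.2276] [-0.0047  0.0005 -0.0134]
```

Call:
{"method": "play_rows", "body": {"increments": [0.043, -0.01, 0, 0, 0.043, -0.01, 0, 0, 0.043, -0.01, 0, 0, 0.043, -0.011, 0, 0, 0.045, -0.011, 0, 0, 0, 0, -0.03, 0, 0, 0, -0.03, 0, 0, 0, -0.02, 0, 0, 0, 0, 0], "jaw": 0}}

```text
time: 11.35
position: [0.6711, 0.0222, 0.286]
ee_rot: [0.532, -0.526, -0.466, 0.472]
force: [0.0, 0.3, -0.4]
width: -0.0004
```

Call:
{"method": "play_rows", "body": {"increments": [-0.02, 0.002, 0.007, 0, -0.013, 0.002, 0.005, 0, -0.013, 0.002, 0.002, 0, -0.013, 0.002, 0.002, 0, -0.01, 0.001, 0.002, 0]}}

```text
time: 11.85
position: [0.6042, 0.031, 0.3128]
ee_rot: [-0.528, 0.53, 0.47, -0.468]
force: [3.1, 0.3, 2.4]
width: 0.0001
```

```bash
python3 - <<'E'
from h import *
st(); cap('side','s7.png'); 
a=cv2.imread('pics/s7.png'); cv2.imwrite('pics/s7z.png',cv2.resize(a[80:330,200:460],None,fx=3,fy=2.4))
E
```

```text
t 11.85 pos [0.6042 0.031  0.3128] jawaxis [1.195e-01 9.928e-01 1.000e-04] ydeg 83.13 F [3.1 0.3 2.4] w 0.0001 zax [-0.993  0.12  -0.004] gd 0.1547
```

View pics/s7z.png

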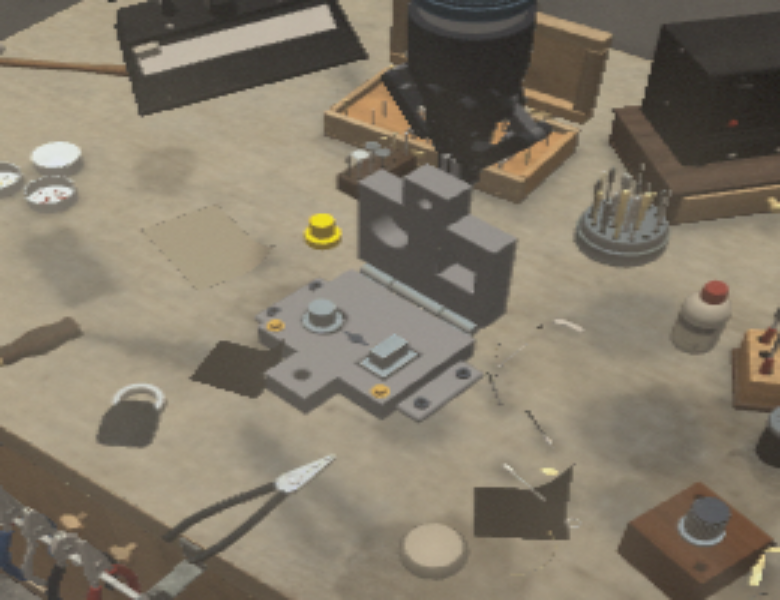

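Call:
{"method": "play_rows", "body": {"increments": [-0.014, 0.0016, 0.001, 0, -0.014, 0.0016, -0.001, 0, -0.014, 0.0016, -0.002, 0, -0.014, 0.0016, -0.004, 0, -0.013, 0.0016, -0.005, 0, -0.0125, 0.0015, -0.0065, 0, -0.0115, 0.0014, -0.008, 0]}}

```text
time: 12.6
position: [0.5107, 0.042, 0.2859]
ee_rot: [-0.529, 0.529, 0.469, -0.469]
force: [-0.0, -0.8, 1.5]
width: 0.0003
```

Call:
{"method": "play_rows", "body": {"increments": [-0.0105, 0.0012, -0.0095, 0, -0.009, 0.0011, -0.0107, 0, -0.008, 0.0009, -0.0118, 0, -0.0063, 0.0007, -0.0127, 0, -0.0045, 0.0005, -0.01, 0, 0, 0, 0, 0]}}

```text
time: 13.2
position: [0.4713, 0.0465, 0.2288]
ee_rot: [0.53, -0.528, -0.468, 0.47]
force: [0.2, 1.3, 0.5]
width: 0.0001
```

```bash
python3 - <<'E'
from h import *
st(); cap('side','s8.png'); 
a=cv2.imread('pics/s8.png'); cv2.imwrite('pics/s8z.png',cv2.resize(a[80:330,200:460],None,fx=3,fy=2.4))
E
```

```text
t 13.2 pos [0.4713 0.0465 0.2288] jawaxis [1.196e-01 9.928e-01 1.000e-04] ydeg 83.13 F [0.2 1.3 0.5] w 0.0001 zax [-0.993  0.12   0.004] gd 0.1547
```

View pics/s8z.png

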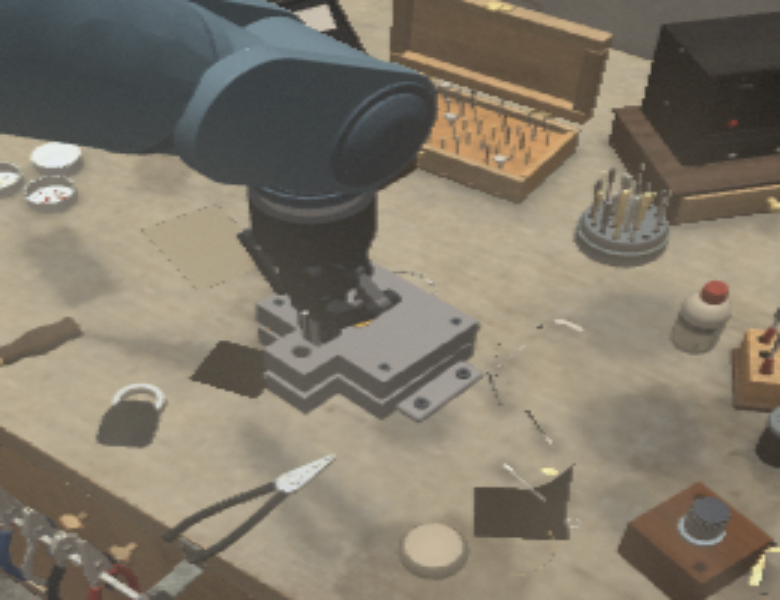

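Call:
{"method": "play_rows", "body": {"increments": [0, 0, -0.003, 0, 0, 0, -0.002, 0, 0, 0, 0, 0]}}

```text
time: 13.55
position: [0.473, 0.0463, 0.2262]
ee_rot: [-0.529, 0.529, 0.469, -0.469]
force: [-1.2, -0.9, -0.1]
width: 0.0
```

Call:
{"method": "play_rows", "body": {"increments": [0, 0, -0.003, 0, 0, 0, 0, 0]}}

```text
time: 13.75
position: [0.4727, 0.0464, 0.2233]
ee_rot: [0.529, -0.529, -0.469, 0.469]
force: [-3.5, -0.3, 5.4]
width: -0.0
```

Call:
{"method": "play_rows", "body": {"increments": [0, 0, 0.035, 0, 0, 0, 0.035, 0, 0, -0.035, 0.03, 0, -0.001, -0.045, 0.007, 0, -0.001, -0.045, 0, 0, -0.001, -0.045, 0, 0, -0.001, -0.045, 0, 0, -0.001, -0.045, 0, 0, -0.001, -0.025, 0, 0, 0, 0, 0, 0], "jaw": 0.6}}

```text
time: 14.75
position: [0.4664, -0.2416, 0.3303]
ee_rot: [-0.529, 0.531, 0.468, -0.468]
force: [-0.2, -0.3, 0.4]
width: 0.0512
```

```bash
python3 - <<'E'
from h import *
st(); c=cam('wrist'); np.savez('w9.npz',K=c[0],R=c[1],t=c[2]); a=cap('wrist','w9.png'); st()
cv2.imwrite('pics/w9z.png',cv2.resize(a[130:330,220:420,::-1],None,fx=4,fy=3,interpolation=cv2.INTER_CUBIC))
b=cap('side','s9.png');cv2.imwrite('pics/s9z.png',cv2.resize(b[130:330,210:470,::-1],None,fx=3,fy=3,interpolation=cv2.INTER_CUBIC))
E
```

```text
t 14.75 pos [ 0.4664 -0.2416  0.3303] jawaxis [ 0.1237  0.9923 -0.0011] ydeg 82.9 F [-0.2 -0.3  0.4] w 0.0512 zax [-0.992  0.124 -0.001] gd 0.1547
t 14.8 pos [ 0.4664 -0.2399  0.3299] jawaxis [1.221e-01 9.925e-01 1.000e-04] ydeg 82.99 F [-0.4  0.1 -0. ] w 0.0513 zax [-0.993  0.122 -0.   ] gd 0.1547
```

View pics/w9.png

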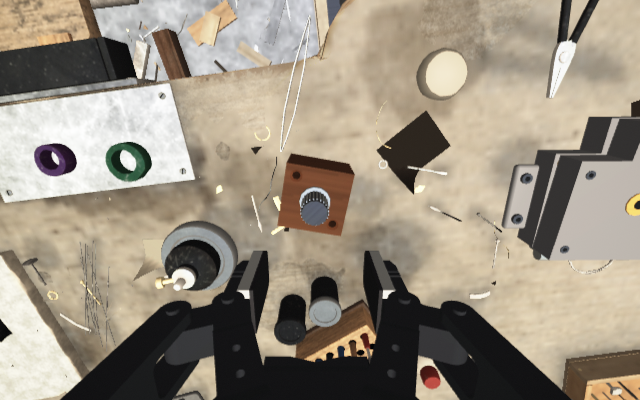

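View pics/w9z.png

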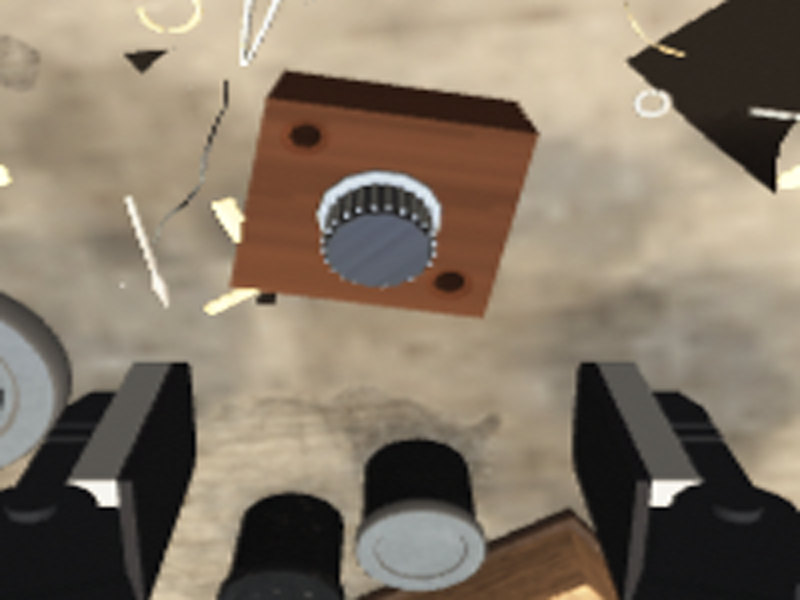

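View pics/s9z.png

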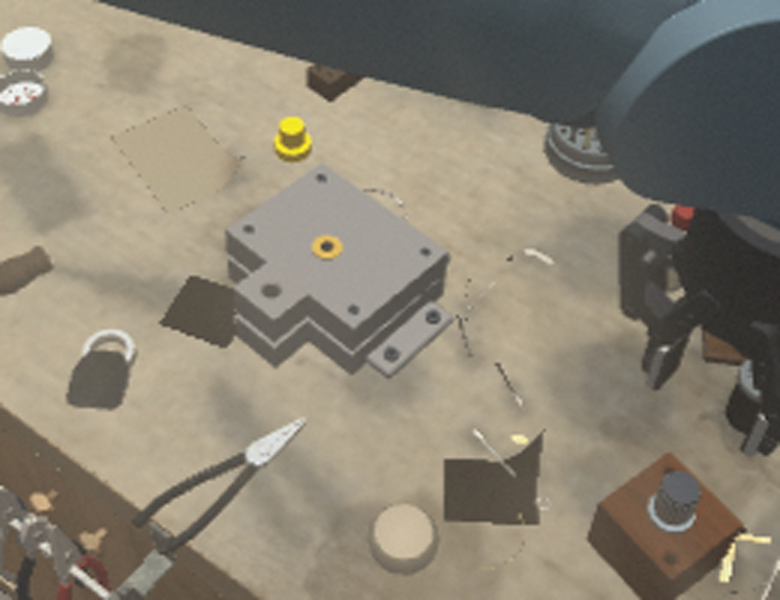

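```bash
python3 - <<'E'
from h import *
d=np.load('w9.npz'); c=(d['K'],d['R'],d['t'])
Z=lambda x,y:(220+x/4-.4,130+y/3-.35)
u=np.array([.993,-.119])
print('knob',ray(c,*Z(379,249.5),.080), ray(c,*Z(379,212),.08)[:2]+.011*u, np.linalg.norm(ray(c,*Z(438,249.5),.08)-ray(c,*Z(320,249.5),.08)))
l,r=ray(c,*Z(317,217),.052),ray(c,*Z(441,217),.052); print('flange',(l+r)/2,np.linalg.norm(l-r), ray(c,*Z(379,171),.052)[:2]+.014*u)
q=[ray(c,*Z(*p),.048)[:2] for p in [(266,98),(538,132),(485,317),(231,286)]]; print('block',np.mean(q,0), [np.linalg.norm(np.subtract(q[i],q[i-1])).round(4) for i in range(4)])
E
```

```text
knob [ 0.46721393 -0.24238264  0.08      ] [ 0.46769415 -0.24238295] 0.02352597924341367
flange [ 0.46771293 -0.24257657  0.052     ] 0.02751719897954782 [ 0.46758075 -0.24248336]
block [ 0.46744807 -0.24232974] [np.float64(0.0596), np.float64(0.0599), np.float64(0.0601), np.float64(0.0601)]
```

Call:
{"method": "play_rows", "body": {"increments": [0.001, -0.002, -0.035, 0, 0, 0, -0.035, 0, 0, 0, -0.02, 0, 0, 0, -0.008, 0, 0, 0, -0.003, 0, 0, 0, 0, 0]}}

```text
time: 15.45
position: [0.468, -0.2403, 0.2297]
ee_rot: [-0.528, 0.529, 0.469, -0.469]
force: [1.1, -0.5, -0.1]
width: 0.0513
```

Call:
{"method": "play_rows", "body": {"increments": [0, 0, 0, 0, 0, 0, 0, 0, 0, 0, 0, 0, 0, 0, 0, 0, 0, 0, 0, 0], "jaw": 0}}

```text
time: 15.95
position: [0.4682, -0.2412, 0.2305]
ee_rot: [-0.528, 0.53, 0.469, -0.469]
force: [-1.3, 0.0, 6.7]
width: 0.0201
```

Call:
{"method": "play_rows", "body": {"increments": [0, 0, 0.03, 0, 0, 0, 0.035, 0, 0, 0.03, 0.01, 0, -0.003, 0.045, 0, 0, -0.003, 0.045, 0, 0, -0.003, 0.045, 0, 0, -0.003, 0.045, 0, 0, -0.003, 0.045, 0, 0, -0.002, 0.034, 0, 0, 0, 0, 0, 0]}}

```text
time: 16.95
position: [0.4497, 0.0514, 0.3037]
ee_rot: [0.528, -0.527, -0.471, 0.47]
force: [0.1, -0.6, -1.2]
width: 0.0202
```

Call:
{"method": "play_rows", "body": {"increments": [0, 0, 0, 0]}}

```text
time: 17.05
position: [0.4504, 0.0489, 0.3039]
ee_rot: [-0.529, 0.529, 0.47, -0.47]
force: [-0.1, -1.0, 0.9]
width: 0.02
```

```bash
python3 - <<'E'
from h import *
st(); c=cam('wrist'); np.savez('w10.npz',K=c[0],R=c[1],t=c[2]); a=cap('wrist','w10.png'); st()
cv2.imwrite('pics/w10z.png',cv2.resize(a[130:330,220:420,::-1],None,fx=4,fy=3,interpolation=cv2.INTER_CUBIC))
b=cap('side','s10.png');cv2.imwrite('pics/s10z.png',cv2.resize(b[130:300,250:400,::-1],None,fx=5,fy=3.5,interpolation=cv2.INTER_CUBIC))
E
```

```text
t 17.05 pos [0.4504 0.0489 0.3039] jawaxis [ 1.178e-01  9.930e-01 -2.000e-04] ydeg 83.23 F [-0.1 -1.   0.9] w 0.02 zax [-0.993  0.118  0.   ] gd 0.1547
t 17.1 pos [0.4506 0.0481 0.304 ] jawaxis [ 1.194e-01  9.928e-01 -2.000e-04] ydeg 83.14 F [-0.4  0.2  0. ] w 0.0198 zax [-0.993  0.119  0.   ] gd 0.1547
```

View pics/w10z.png

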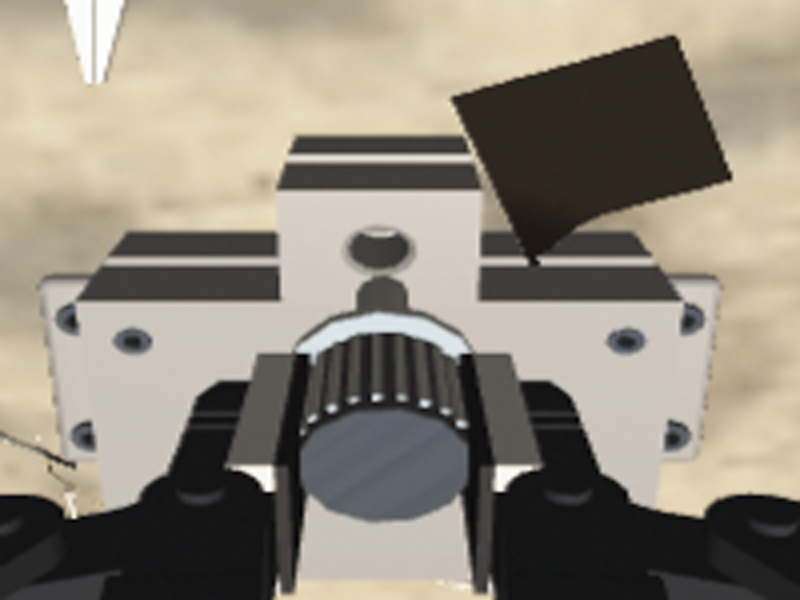

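View pics/s10z.png

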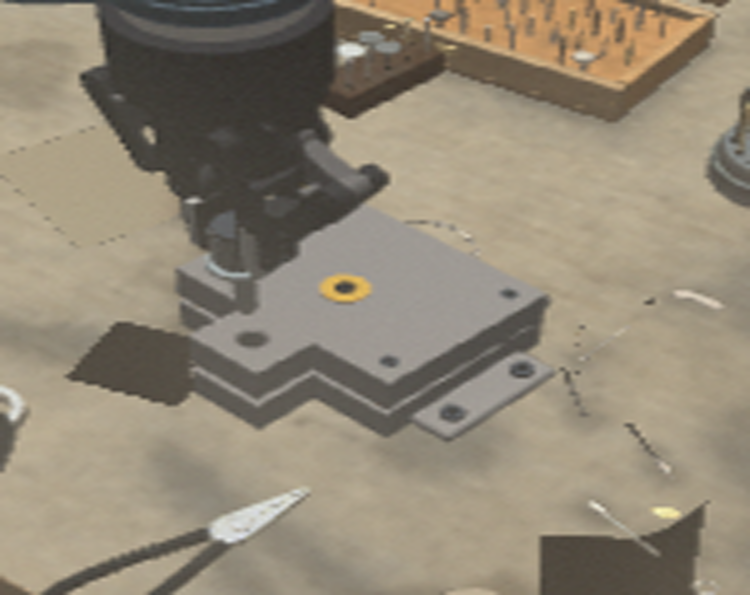

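```bash
python3 - <<'E'
from h import *
d=np.load('w10.npz'); c=(d['K'],d['R'],d['t'])
Z=lambda x,y:(220+x/4-.4,130+y/3-.35); T=np.array([.4504,.0489])
u=np.array([.993,-.119]); v=np.array([.119,.993])
for z in (.052,.054,.056):
  print('hole',ray(c,*Z(379,249),z).round(4), 'w',np.linalg.norm(ray(c,*Z(416,249),z)-ray(c,*Z(344,249),z)).round(4))
def s(n,q): q=q[:2]-T; print(n,'along',(q@u).round(4),'perp',(q@v).round(4))
o=.3039-.1825
s('knobtop',ray(c,*Z(384.5,459),o+.032)); s('knobtop front',ray(c,*Z(384.5,400),o+.032)[:2]+.011*u)
s('flange u',ray(c,*Z(383,308),o)[:2]+.014*u); s('flange t',ray(c,*Z(383,314),o+.004)[:2]+.014*u)
s('tip',ray(c,*Z(382,278),o-.042)[:2]+.0022*u)
s('tip6',ray(c,*Z(382,290),o-.036)[:2]+.0045*u)
E
```

```text
hole [0.4514 0.0483 0.052 ] w 0.0145
hole [0.4507 0.0484 0.054 ] w 0.0143
hole [0.4499 0.0485 0.056 ] w 0.0142
knobtop along -0.0023 perp 0.0005
knobtop front along -0.0019 perp 0.0005
flange u along 0.0003 perp 0.0003
flange t along -0.0003 perp 0.0003
tip along 0.0001 perp 0.0001
tip6 along 0.0029 perp 0.0001
```

Call:
{"method": "play_rows", "body": {"increments": [0, 0, -0.02, 0, 0, 0, -0.006, 0, 0, 0, -0.005, 0, 0, 0, -0.005, 0, 0, 0, 0, 0]}}

```text
time: 17.65
position: [0.4505, 0.0481, 0.2676]
ee_rot: [0.529, -0.529, -0.469, 0.469]
force: [-0.2, 0.2, -0.4]
width: 0.02
```

Call:
{"method": "play_rows", "body": {"increments": [0, 0, -0.008, 0, 0, 0, -0.006, 0, 0, 0, -0.004, 0, 0, 0, -0.004, 0, 0, 0, 0, 0]}}

```text
time: 18.15
position: [0.4504, 0.0484, 0.2454]
ee_rot: [0.529, -0.529, -0.469, 0.469]
force: [0.2, 0.3, -1.7]
width: 0.0198
```

Tip is now about 3 mm into the lower hole with no force; on down to the flange.

Call:
{"method": "play_rows", "body": {"increments": [-0.0003, 0, -0.004, 0, -0.0003, 0, -0.003, 0, 0, 0, -0.003, 0, 0, 0, 0, 0]}}

```text
time: 18.55
position: [0.45, 0.0483, 0.2358]
ee_rot: [0.529, -0.529, -0.469, 0.469]
force: [-0.2, -0.1, -0.5]
width: 0.0199
```

Call:
{"method": "play_rows", "body": {"increments": [0, 0, -0.002, 0, 0, 0, -0.002, 0, 0, 0, 0, 0]}}

```text
time: 18.85
position: [0.4501, 0.0484, 0.2323]
ee_rot: [0.529, -0.529, -0.469, 0.469]
force: [-2.9, 0.2, 5.1]
width: 0.02
```

Call:
{"method": "play_rows", "body": {"increments": [0, 0, -0.0015, 0, 0, 0, -0.0015, 0, 0, 0, 0, 0]}}

```text
time: 19.15
position: [0.4502, 0.0484, 0.2303]
ee_rot: [0.529, -0.528, -0.469, 0.47]
force: [-8.4, 0.9, 17.0]
width: 0.0201
```

Call:
{"method": "play_rows", "body": {"increments": [-0.0007, 0, -0.001, 0, 0, 0, 0, 0, 0, 0, 0, 0]}}

```text
time: 19.45
position: [0.45, 0.0484, 0.2303]
ee_rot: [0.529, -0.529, -0.469, 0.47]
force: [-10.3, 0.2, 21.9]
width: 0.02
```

```bash
python3 - <<'E'
from h import *
s,M=st(); print(s['position'],s['wrist_torque'])
c=cam('wrist'); np.savez('w11.npz',K=c[0],R=c[1],t=c[2]); a=cap('wrist','w11.png'); st()
cv2.imwrite('pics/w11z.png',cv2.resize(a[130:330,220:420,::-1],None,fx=4,fy=3,interpolation=cv2.INTER_CUBIC))
b=cap('side','s11.png');cv2.imwrite('pics/s11z.png',cv2.resize(b[150:270,260:380,::-1],None,fx=6,fy=5,interpolation=cv2.INTER_CUBIC))
cv2.imwrite('pics/s11y.png',b[:,:,::-1])
E
```

```text
t 19.45 pos [0.45   0.0484 0.2303] jawaxis [ 1.191e-01  9.929e-01 -1.000e-04] ydeg 83.16 F [-10.3   0.2  21.9] w 0.02 zax [-0.993  0.119  0.001] gd 0.1547
[0.45000953 0.04840194 0.2302676 ] [ 0.19594176  1.69972939 -0.00977646]
t 19.5 pos [0.45   0.0484 0.2302] jawaxis [ 1.190e-01  9.929e-01 -1.000e-04] ydeg 83.16 F [-9.9  0.9 22.7] w 0.0198 zax [-0.993  0.119  0.001] gd 0.1547
```

View pics/w11z.png

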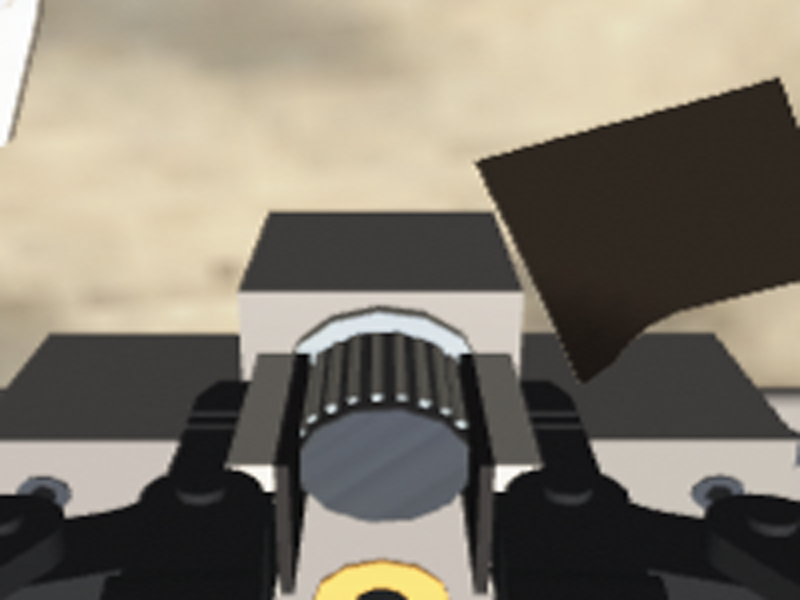

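View pics/s11z.png

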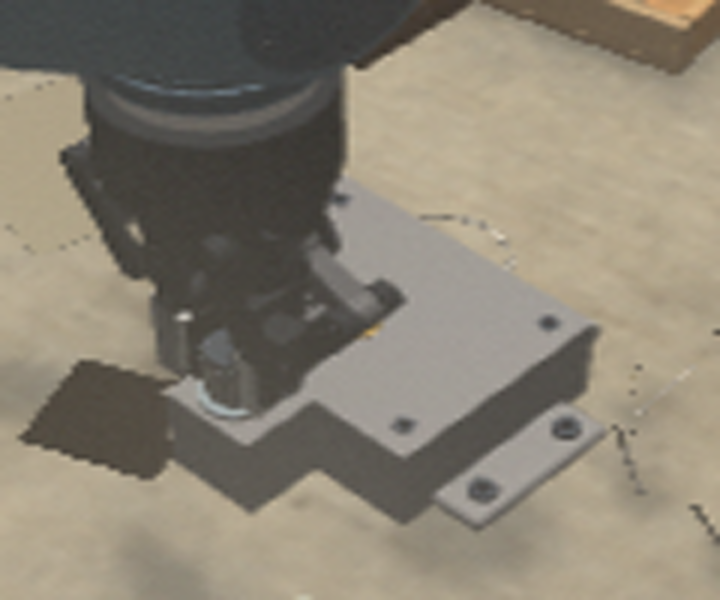

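Call:
{"method": "play_rows", "body": {"increments": [-0.0005, 0, -0.0003, 0, 0, 0, 0, 0, 0, 0, 0, 0, 0, 0, 0, 0, 0, 0, 0, 0]}}

```text
time: 20.05
position: [0.4498, 0.0484, 0.2303]
ee_rot: [-0.529, 0.529, 0.469, -0.469]
force: [-9.5, -0.1, 21.8]
width: 0.0198
```

```bash
python3 - <<'E'
from h import *
a=cv2.imread('pics/side0.png');b=cv2.imread('pics/s11.png')
for n,(x,y,w,h) in dict(loupe=(230,235,32,34),wax=(330,290,30,34),bottle=(422,192,24,36)).items():
    print(n,cv2.absdiff(a[y:y+h,x:x+w],b[y:y+h,x:x+w]).mean())
st()
E
```

```text
loupe 11.545955882352942
wax 12.260784313725491
bottle 11.915123456790123
t 20.05 pos [0.4498 0.0484 0.2303] jawaxis [1.192e-01 9.929e-01 1.000e-04] ydeg 83.16 F [-9.5 -0.1 21.8] w 0.0198 zax [-0.993  0.119 -0.   ] gd 0.1547
```

View pics/s11.png

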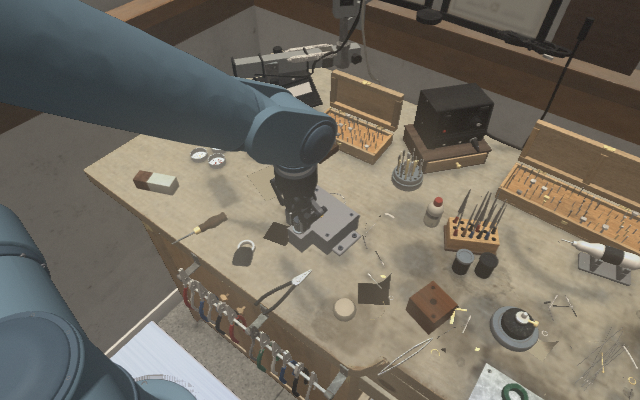

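```bash
python3 - <<'E'
from h import *
print(ctrl.close_job()); st()
E
```

```text
the job is handed in; nothing more can be done
None
the job is handed in; nothing more can be done
```

I seated the oblong and round cores in their nests and swung the upper half down over them. I then took the pin from its stand and pushed it through both lugs. The job was handed in at about 20 s with the gripper still pressing the pin's head down.

**Last checks:**
- **Mould shut:** pushing harder raised the force but no longer moved the tool, which stayed at z = 0.2303 m. That is the shut height expected from the grip on the pin. The side and wrist pictures show no gap between the halves.
- **Holding force:** it stayed at about 22 N down over the last 0.5 s. A sideways force of about 10 N (world -x) on the tool also remained, and two small corrections did not remove it.
- **Cores:** the oblong core looked flush in its nest and both stood in their nests before the lid came down. Each had stopped hard at the expected floor height.
- **Loupe, oil bottle and beeswax:** all three are at the same picture positions as at the start, and so is the yellow look-alike in the last pictures that show it (the arm hides it at the end). A pixel comparison of the three was inconclusive, because the picture differed by about the same amount everywhere, so this check is by eye.

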